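# Clamp a wooden blank in the screw press with its folding crank

### The arm

A 6-joint arm with a two-finger parallel gripper is mounted at the origin on the work surface. World frame = base frame: x ahead of the robot, y to its left, z up, the work surface at z = 0. Lengths are in m, angles in rad, forces in N, time in s.
With the tool pointing down it reaches from about 0.25 to 0.775 m from the base axis. Payload 8.9 kg.
Tool frame: the origin (TCP) lies at the very end of the fingers, on their centre line; the grasp point (between the pads) lies manip.hold_point_z behind it (manip.hold_point_z is the distance from the TCP to the grasp point, in m); z points along the fingers, y is the line along which they close (so a half turn about z gives the same grasp; the last joint's range is limited). The gripper opens to 85 mm and grips with 20 to 120 N. Pads are 22 mm wide; open, the fingers measure 114 mm over their backs; the gripper's body (76 mm by 85 mm) begins 54 mm behind the grasp point. The pads swing forward as they close: fully open they stand 13 mm farther back than shut.
Start: joints at [1.202, 0.291, -0.153, 1.127, 0, 1.431], TCP at [0.12, 0.511, 0.231] pointing down, gripper open.
Joint ranges: [-2.52, 2.52], [-0.91, 1.74], [-1.3, 1.37], [-1.96, 2.02], [-1.52, 1.47], [-3.14, 3.14]. Speed limits (rad/s): [2.22, 2.22, 2.79, 3.14, 3.14, 3.14].

### API

Orientations are given as [roll, pitch, yaw] about the fixed x, y, z axes, in that order (R = Rz(yaw) Ry(pitch) Rx(roll)).
In Python, from cell import manip gives the robot as it stands.
- The arm moves only by the tool send_rows, never from a script. Its arguments are lists of equal length, an entry for each row: "xyz": the shift along the world's x, y, z in units of 50 mm (1.0 is 50 mm), a list of three; "dr": the turn, a rotation vector about the world's x, y, z in units of 6 degrees (1.0 is 6 degrees), a list of three; "fingers": the opening, from -1 (shut) to 1 (fully open). In form: {"xyz": [[x, y, z], ...], "dr": [[rx, ry, rz], ...], "fingers": [fingers, ...]}. A call has exactly 5 rows; each row shifts and turns the commanded pose from where the row before left it; what a row does not reach is not made up. A row lasts 1/10 s, in which the tool goes at most 50 mm and 8.59 degrees, less where a joint would pass 70% of its speed; a pose out of reach is approached as far as the arm can. A call is refused whole if a number of a shift passes 1 or a number of a turn 1, either way. A call with a gripper value outside its range is refused whole. The fingers move at their own pace and stop on an object; "force" is the grip in N (left out, the last holds). Time passes only in rows, so rows that do not move let the fingers close, or fill a call up. It gives the time, the measured TCP pose, the force, the opening and the grip force at its end, in the units of the state.
- manip.sense(): the state, without advancing time (a new reading comes with each control period).
- manip.camera(name): name is "side" or "top"; returns the picture (384x512x3 uint8, blue, green, red); there is no depth.
- manip.camera_info(name): a dict with "fx", "fy", "cx", "cy" (pixels), "R" (3x3) and "t" (3): a world point X has camera coordinates R X + t. Camera axes: x right, y down, z forward; pixel columns grow to the right and rows downward; lengths in m; the calibration is good to about 2 mm. A picture is of the moment at which its call begins. camera_info takes no time and is no camera call.
- manip.job_done(): hands the job in; it is judged then, once.
Trained networks look in the newest picture that a camera, given by its name, has taken for a name from the list of things; names that differ only in an ending like _2 or _b are one class to them, and where a whole thing is asked for, a point or a joint stands for the part that bears it (a point fixed in the world has none). Each returns a list of dicts, best first, with "score" (0 to 1); they miss things now and then, are a little off and sometimes report something else, mostly with a low value. They report only what shows in the picture. A call takes as long as a camera call.
- manip.masks_of(query, camera): "mask" (384x512 bool, what is visible of it) and "position" ([column, row] in pixels, amid what is visible of it).
The state is a dict: "time_s": time; "q": joint angles; "dq": joint speeds; "joint_efforts": joint torques, N m; "eef_pos": TCP position; "tcp_rot": TCP orientation; "contact_force": force on the tool from outside, world axes, zero at the start; "moment": the same for the moment, N m; "grip_width": opening from 0.0 (shut) to 1.0 (fully open); "gripper_force": force on a finger pad.
Only numpy, scipy, OpenCV 4.12 (cv2) and the standard library are available. Lean on these libraries where they do the work, as an engineer would, in place of code of your own. Each camera call takes 0.05 s, during which the arm holds its last target. There are 200 camera calls.

### The job

Clamp the two-tone wooden blank in the green screw press: swing the press's folded red crank handle fully upright, then wind the crank clockwise (seen from above) with it until the platen holds the blank firmly, but not so hard that the wood is bruised. Let go, leaving the handle upright and the blank clamped where it lies; do not disturb the blank or the tape roll and offcut beside the press.

Things in the scene. Friction and masses are not known exactly. Their poses are not given: they have to be found in the camera images.
- press_axis (a point): Point on the vertical crank axis of the green screw press, at mid-thickness of the crank arm, 205 mm above the table. x axis: where the arm points at the start; y along the press's beam; z up. The press is bolted down: base 200 x 300 x 24 mm, columns at y = +-118 mm, beam 56 (x) x 290 mm (y), its top at 170 mm, nuts and boss up to 180 mm.
- handle_hinge (a point): Hinge pin of the folding handle at the crank arm's outer end, 65 mm from the crank axis, 223 mm above the table; goes round with the crank. x axis radially outward from the crank axis, y along the pin, z up. The arm is a dark steel bar 16 mm wide, 12 mm thick, its mid-plane 18 mm below this pin; two lugs, 19 mm wide overall, hold the pin.
- handle_grip (a point): Centre line of the handle's red sleeve (22 mm diameter, spins freely), 56 mm from the hinge pin; the sleeve spans 16 to 80 mm from the pin, the steel tip ends at 86 mm. -x axis: from hinge to tip. Folded, the handle lies over the arm, tip past the crank axis, with free air beside it down to 40 mm below its centre line. Upright, this point is 279 mm above the table.
- handle (a joint): Folding angle of the handle, rad: 0 folded flat along the arm, 1.571 (hard stop) fully upright over the hinge. It swings in the vertical plane through the crank axis, is stiff (0.16 N m, about 3 N at the grip) and stays where left. Winding loads do not fold it; a pull towards the crank axis does. Unfold it before turning the crank.
- crank (a joint): Crank angle, rad, 0 at the start, growing clockwise seen from above; lowers the screw 18 mm a turn. Self-holding. While turning it takes about 7 N along the path at the grip until the platen meets the blank (after 0.4 to 1.05 turns), then more as a stiff buffer gives: 10 to 13 N is firm (9 N: 50 N on the wood; 11.3: 100; 13.5: 150), over 15.5 N bruises. At rest friction hides the load.
- platen: Steel pressing plate under the beam, 130 x 160 x 14 mm, hung on the screw over a stiff black rubber buffer; origin at the centre of its underside. It moves only up and down.
- blank: The loose workpiece under the platen: a wooden blank 280 mm long (its x axis), 100 mm wide and 24 mm thick with round ends, light wood over dark wood; origin at the centre of its underside. It lies on a plywood packer on the press base and sticks out at front and back.
- tape: Bystander: roll of pale masking tape lying flat, 100 mm across, 36 mm high; origin at the centre of its underside. Leave it alone.
- offcut: Bystander: brown wooden offcut 155 x 50 x 22 mm with one round end; origin on its underside, 65 mm from the square end. Leave it alone.

How it is judged:
By the outcome, as a careful person would: the job done as asked, in the order asked, and still so for the second after the job is handed in, with the robot touching nothing.
It also fails if it takes over 67 s, if anything falls off the work surface, if the arm or the gripper's body presses on something with over 40 N, if the wrist force passes 120 N, or if a joint passes its speed limit or range.

## Working session

There is one attempt and no reset: what is moved stays moved. The work goes in short steps, Python scripts to look and compute and a tool call to move; the robot and the scene stay as the last step left them, time stands still between calls to the robot, and variables do not carry over. Pictures are saved under pics/ and viewed, at most 10 in all, crops included, and the job is handed in when it is done.

Besides the shell and the picture viewer there is one more tool, called as a command line: name --argument value ..., lists and objects as JSON in quotes. send_rows: Moves the arm, as the interface text tells. Its arguments: {"type":"object","properties":{"xyz":{"type":"array","items":{"type":"array","items":{"type":"number"}}},"dr":{"type":"array","items":{"type":"array","items":{"type":"number"}}},"fingers":{"type":"array","items":{"type":"number"}},"force":{"type":"number"}},"required":["xyz","dr","fingers"]}

```bash
ls; mkdir -p pics; python3 - <<'E'
from cell import manip
import cv2,numpy as np
print(manip.sense(), manip.hold_point_z)
ims=[]
for c in("side","top"):
    im=manip.camera(c); cv2.imwrite(f"pics/{c}0.png",im); i=manip.camera_info(c); print(c,i)
    for q in("handle","handle_grip","crank","platen","blank","tape","offcut","press_axis"):
        try:
            r=manip.masks_of(q,c); print(q,[(round(d["score"],2),np.round(d["position"]),int(d["mask"].sum())) for d in r[:2]])
            if q in("handle","crank","handle_grip"): 
                for k,d in enumerate(r[:1]): np.save(f"pics/{c}_{q}.npy",d["mask"])
        except Exception as e: print(q,e)
E
```

```text
pics
{'time_s': 0.0, 'q': array([ 1.20171315e+00,  2.91294877e-01, -1.54101050e-01,  1.12667744e+00,
       -1.72334330e-05,  1.43149817e+00]), 'dq': array([-3.45877623e-04,  9.50851016e-05,  8.09829686e-04,  9.21811380e-04,
       -1.05318637e-03, -4.58734804e-04]), 'joint_efforts': array([-1.96808410e-04, -5.37151659e+01,  3.31366789e+01,  1.61305169e-02,
       -1.90368451e-04, -1.39080026e-05]), 'eef_pos': array([0.11942723, 0.51080768, 0.23073414]), 'tcp_rot': array([-3.14032559e+00, -1.60247571e-04,  2.91180755e+00]), 'contact_force': array([-0.497887  ,  0.61290515, -0.13711246]), 'moment': array([-0.02454305, -0.00363398, -0.04841425]), 'gripper_force': 0.0, 'grip_width': 1.0044383468977005} 0.0187
side {'fx': 392.9048603839894, 'fy': 392.9048603839894, 'cx': 252.94032413021984, 'cy': 190.50235448021266, 'R': array([[ 0.98461736, -0.17404736, -0.01536779],
       [-0.13694871, -0.71412907, -0.68648723],
       [ 0.1085067 ,  0.67803185, -0.72697944]]), 't': array([-0.54242798,  0.22178837,  0.97643279])}
handle [(0.54, array([258., 171.]), 219)]
handle_grip [(0.58, array([254
[... 293 characters left out ...]
228.]), 7473)]
top {'fx': 396.17529687366863, 'fy': 396.17529687366863, 'cx': 251.5496479685386, 'cy': 200.41928281125632, 'R': array([[-0.02058875, -0.99978388, -0.00288122],
       [-0.99796426,  0.0207251 , -0.06031423],
       [ 0.0603609 ,  0.00163356, -0.99817528]]), 't': array([0.05015038, 0.57735358, 0.97272902])}
handle [(0.91, array([251., 200.]), 449)]
handle_grip [(0.85, array([251., 199.]), 407)]
crank [(0.92, array([250., 196.]), 506), (0.7, array([156., 248.]), 666)]
platen [(0.96, array([262., 222.]), 1799)]
blank [(0.85, array([253., 238.]), 2020)]
tape [(0.77, array([156., 248.]), 808)]
offcut [(0.8, array([345., 190.]), 1177)]
press_axis [(0.85, array([254., 210.]), 9098)]
```

```bash
python3 - <<'E'
import cv2,numpy as np
a=cv2.imread("pics/side0.png")[110:350,130:390];b=cv2.imread("pics/top0.png")[100:340,120:380]
cv2.imwrite("pics/both.png",cv2.resize(np.vstack([a,b])[:, :] if 0 else np.hstack([a,b]),None,fx=1.53,fy=1.53,interpolation=cv2.INTER_CUBIC))
c=cv2.imread("pics/top0.png")[150:270,180:330]
cv2.imwrite("pics/topz.png",cv2.resize(c,None,fx=5,fy=5,interpolation=cv2.INTER_CUBIC))
E
```

```text
(no output)
```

View pics/both.png

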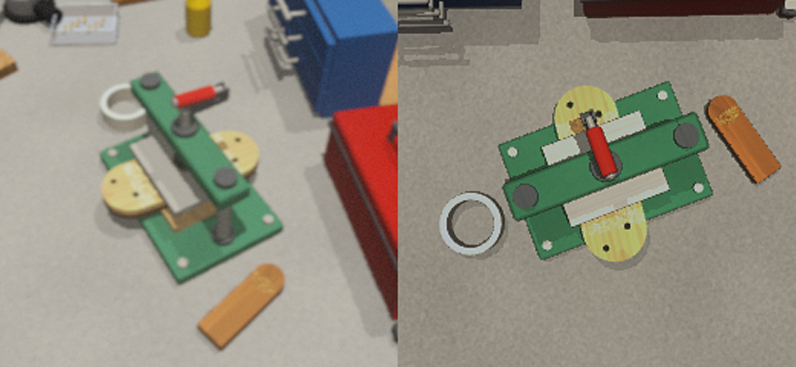

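View pics/topz.png

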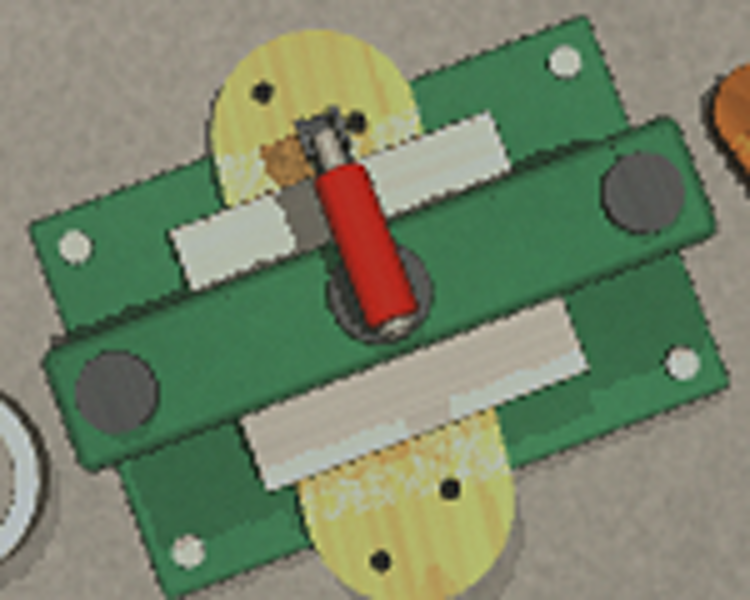

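The top view shows the hinge at about (244,176), the handle tip at (259,215), and the beam nuts at (203,228) and (309,188). The arm points away from the robot, slightly to the left.

```bash
cat > h.py <<'E'
import numpy as np,cv2
from cell import manip
def ray(c,px,z):
    i=manip.camera_info(c); d=i["R"].T@np.array([(px[0]-i["cx"])/i["fx"],(px[1]-i["cy"])/i["fy"],1]); o=-i["R"].T@i["t"]
    return o+d*(z-o[2])/d[2]
def proj(c,X):
    i=manip.camera_info(c); p=i["R"]@np.array(X)+i["t"]; return np.array([i["fx"]*p[0]/p[2]+i["cx"],i["fy"]*p[1]/p[2]+i["cy"]])
def red(c,im):
    b,g,r=[im[...,k].astype(int) for k in range(3)]
    return (r>110)&(g<70)&(b<70)
E
python3 - <<'E'
from h import *
n=[ray("top",p,.178) for p in((203.2,228.4),(308.6,188.4))]
print(n,(n[0]+n[1])/2,np.linalg.norm(n[0]-n[1]), "yaw beam",np.arctan2(*(n[0]-n[1])[1::-1])-np.pi/2)
h=ray("top",(244.4,176),.223);t=ray("top",(259.4,215.2),.223);print(h,t,np.linalg.norm(h-t),np.arctan2(*(h-t)[1::-1]))
for c in("top","side"):
    im=cv2.imread(f"pics/{c}0.png"); m=red(c,im)
    m[:150]=0;m[240:]=0;m[:,:230]=0;m[:,290:]=0
    ys,xs=np.nonzero(m); print(c,xs.mean(),ys.mean(),len(xs),xs.min(),xs.max(),ys.min(),ys.max(),ray(c,(xs.mean(),ys.mean()),.223 if c=="side" else .228))
bl=manip.camera_info
E
```

```text
[array([0.51220879, 0.13995232, 0.178     ]), array([ 0.59131789, -0.0821652 ,  0.178     ])] [0.55176334 0.02889356 0.178     ] 0.2357847378323992 yaw beam 0.3421508924111294
[0.61474226 0.05107075 0.223     ] [0.53627564 0.02296521 0.223     ] 0.08334825573508325 0.3439474964504385
top 252.68535825545172 198.22429906542055 321 243 262 183 214 [0.56981771 0.03553445 0.228     ]
side 257.6954022988506 173.2816091954023 174 246 270 167 180 [0.57290681 0.04187307 0.223     ]
```

send_rows --xyz '[[0.44, -0.48, 0.28], [0.44, -0.48, 0.28], [0.44, -0.48, 0.28], [0.44, -0.48, 0.28], [0.44, -0.48, 0.28]]' --dr '[[0, 0, 0.27], [0, 0, 0.27], [0, 0, 0.27], [0, 0, 0.27], [0, 0, 0.27]]' --fingers '[1, 1, 1, 1, 1]' --force 25

```text
time_s: 1.4
eef_pos: [0.2302, 0.3902, 0.302]
tcp_rot: [3.141, 0.0, 3.055]
contact_force: [0.3, 0.6, 0.1]
grip_width: 0.997
gripper_force: 0.0
```

send_rows --xyz '[[0.44, -0.48, 0], [0.44, -0.48, 0], [0.44, -0.48, 0], [0.44, -0.48, 0], [0.44, -0.48, 0]]' --dr '[[0, 0, 0.27], [0, 0, 0.27], [0, 0, 0.27], [0, 0, 0.27], [0, 0, 0.27]]' --fingers '[1, 1, 1, 1, 1]'

```text
time_s: 1.9
eef_pos: [0.3404, 0.2701, 0.3015]
tcp_rot: [3.141, 0.0, -3.087]
contact_force: [-0.2, 0.2, -1.1]
grip_width: 1.002
gripper_force: 0.0
```

send_rows --xyz '[[0.44, -0.48, 0], [0.44, -0.48, 0], [0.44, -0.48, 0], [0.44, -0.48, 0], [0.44, -0.48, 0]]' --dr '[[0, 0, 0.27], [0, 0, 0.27], [0, 0, 0.27], [0, 0, 0.27], [0, 0, 0.27]]' --fingers '[1, 1, 1, 1, 1]'

```text
time_s: 2.4
eef_pos: [0.4504, 0.15, 0.3014]
tcp_rot: [3.142, 0.0, -2.946]
contact_force: [-0.3, 0.1, 0.4]
grip_width: 0.997
gripper_force: 0.0
```

send_rows --xyz '[[0.44, -0.48, 0], [0.44, -0.48, 0], [0.44, -0.48, 0], [0.44, -0.48, 0], [0.44, -0.48, 0]]' --dr '[[0, 0, 0.27], [0, 0, 0.27], [0, 0, 0.27], [0, 0, 0.27], [0, 0, 0.27]]' --fingers '[1, 1, 1, 1, 1]'

```text
time_s: 2.9
eef_pos: [0.5604, 0.03, 0.3013]
tcp_rot: [-3.142, 0.0, -2.805]
contact_force: [-0.5, 0.8, -0.1]
grip_width: 0.998
gripper_force: 0.0
```

send_rows --xyz '[[0, 0.04, -0.4], [0, 0, -0.4], [0, 0, -0.4], [0, 0, -0.4], [0, 0, -0.34]]' --dr '[[0, 0, 0], [0, 0, 0], [0, 0, 0], [0, 0, 0], [0, 0, 0]]' --fingers '[1, 0.5, 0.2, 0, -0.2]' --force 20

```text
time_s: 3.4
eef_pos: [0.5593, 0.0332, 0.2032]
tcp_rot: [3.141, -0.001, -2.806]
contact_force: [-0.5, 0.1, 0.4]
grip_width: 0.4
gripper_force: 0.0
```

```bash
python3 - <<'E'
from h import *
a=manip.camera("side")[120:230,190:330];b=manip.camera("top")[140:250,180:320]
cv2.imwrite("pics/g1.png",cv2.resize(np.hstack([a,b]),None,fx=2.8,fy=2.8,interpolation=cv2.INTER_CUBIC))
E
```

```text
(no output)
```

View pics/g1.png

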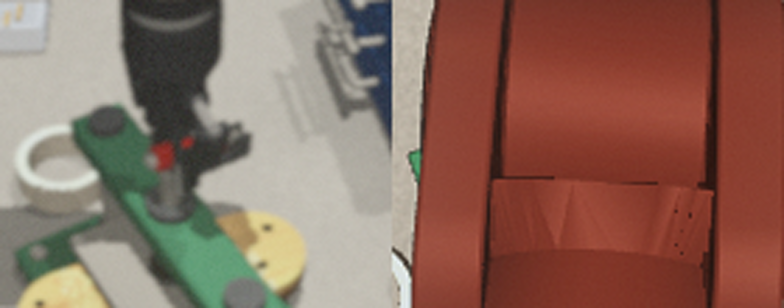

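The side crop shows the fingers straddling the red sleeve, around (160,150) in the crop. The arm hides everything in the top view. I'll close on the sleeve.

send_rows --xyz '[[0, 0, 0], [0, 0, 0], [0, 0, 0], [0, 0, 0], [0, 0, 0]]' --dr '[[0, 0, 0], [0, 0, 0], [0, 0, 0], [0, 0, 0], [0, 0, 0]]' --fingers '[-0.35, -0.45, -0.6, -0.8, -1]' --force 20

```text
time_s: 4.0
eef_pos: [0.5603, 0.0321, 0.2055]
tcp_rot: [-3.139, 0.001, -2.807]
contact_force: [0.1, -5.4, 0.7]
grip_width: 0.252
gripper_force: 19.7
```

send_rows --xyz '[[0.013, -0.017, 0.117], [0.017, 0.006, 0.116], [0.028, 0.01, 0.113], [0.04, 0.014, 0.109], [0.05, 0.018, 0.105]]' --dr '[[0, 0, 0], [0, 0, 0], [0, 0, 0], [0, 0, 0], [0, 0, 0]]' --fingers '[-1, -1, -1, -1, -1]'

```text
time_s: 4.5
eef_pos: [0.567, 0.0345, 0.2327]
tcp_rot: [-3.141, -0.001, -2.806]
contact_force: [1.9, -5.8, -7.3]
grip_width: 0.254
gripper_force: 20.4
```

send_rows --xyz '[[0.07, -0.01, 0.098], [0.075, 0.01, 0.091], [0.078, 0.028, 0.083], [0.086, 0.031, 0.074], [0.092, 0.033, 0.064]]' --dr '[[0, 0, 0], [0, 0, 0], [0, 0, 0], [0, 0, 0], [0, 0, 0]]' --fingers '[-1, -1, -1, -1, -1]'

```text
time_s: 5.0
eef_pos: [0.5853, 0.0405, 0.2525]
tcp_rot: [3.139, -0.003, -2.805]
contact_force: [-6.3, 1.7, -5.5]
grip_width: 0.247
gripper_force: 21.9
```

send_rows --xyz '[[0.098, 0.035, 0.053], [0.103, 0.037, 0.042], [0.106, 0.038, 0.03], [0.109, 0.039, 0.018], [0.11, 0.039, 0.006]]' --dr '[[0, 0, 0], [0, 0, 0], [0, 0, 0], [0, 0, 0], [0, 0, 0]]' --fingers '[-1, -1, -1, -1, -1]'

```text
time_s: 5.5
eef_pos: [0.6118, 0.0498, 0.2608]
tcp_rot: [3.139, -0.003, -2.805]
contact_force: [-8.9, 3.2, 1.9]
grip_width: 0.25
gripper_force: 21.8
```

send_rows --xyz '[[0.03, 0.01, 0], [0.02, 0.005, 0], [0, 0, 0], [0, 0, 0], [0, 0, 0]]' --dr '[[0, 0, 0], [0, 0, 0], [0, 0, 0], [0, 0, 0], [0, 0, 0]]' --fingers '[-1, -1, -1, -1, -1]'

```text
time_s: 6.0
eef_pos: [0.6145, 0.0508, 0.2609]
tcp_rot: [3.139, -0.002, -2.805]
contact_force: [-7.6, 2.7, 1.6]
grip_width: 0.247
gripper_force: 21.7
```

```bash
python3 - <<'E'
from h import *
a=manip.camera("side")[120:230,190:330]
cv2.imwrite("pics/g2.png",cv2.resize(a,None,fx=4,fy=4,interpolation=cv2.INTER_CUBIC))
E
```

```text
(no output)
```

View pics/g2.png

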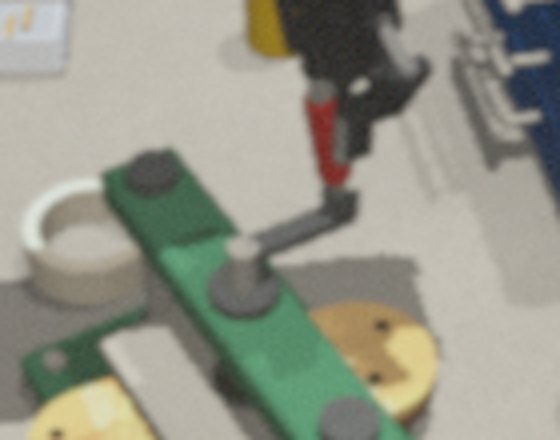

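The handle is up, with its base at (335,185) and top at (318,95) in the crop. I'll compare that with where a true vertical would project.

```bash
python3 - <<'E'
from h import *
A=np.array([.5518,.0289]);u=np.array([.9418,.3363])
for r in(.063,.065,.067):
  H=A+r*u
  for th in(80,90):
    t=np.radians(th)
    print(r,th,[np.round((proj("side",[*(H-l*np.cos(t)*u),.223+l*np.sin(t)])-[190,120])*4) for l in(.016,.08)])
E
```

```text
0.063 80 [array([329., 177.]), array([314.,  98.])]
0.063 90 [array([333., 175.]), array([336.,  88.])]
0.065 80 [array([332., 175.]), array([317.,  97.])]
0.065 90 [array([336., 173.]), array([339.,  87.])]
0.067 80 [array([335., 174.]), array([321.,  96.])]
0.067 90 [array([339., 172.]), array([342.,  86.])]
```

send_rows --xyz '[[0.03, 0.01, 0], [0.03, 0.01, 0], [0, 0, 0], [0, 0, 0], [0, 0, 0]]' --dr '[[0, 0, 0], [0, 0, 0], [0, 0, 0], [0, 0, 0], [0, 0, 0]]' --fingers '[-1, -1, -1, -1, -1]'

```text
time_s: 6.55
eef_pos: [0.6172, 0.0517, 0.2609]
tcp_rot: [3.139, -0.002, -2.805]
contact_force: [-8.7, 2.8, 2.6]
grip_width: 0.251
gripper_force: 21.7
```

```bash
cat >> h.py <<'E'
def axis(im=None,z=.27):
    im=manip.camera("side") if im is None else im
    m=red("side",im); m[:120]=0;m[230:]=0;m[:,190:190+0]=0;m[:,:200]=0;m[:,310:]=0
    n,l,s,c=cv2.connectedComponentsWithStats(m.astype(np.uint8)); k=1+np.argmax(s[1:,4]); 
    ys,xs=np.nonzero(l==k); top=ys<ys.min()+4; bot=ys>ys.max()-4
    return len(xs),(xs[top].mean(),ys.min()),(xs[bot].mean(),ys.max())
E
python3 - <<'E'
from h import *
im=manip.camera("side");print(axis(im),axis(None))
A=np.array([.5518,.0289]);u=np.array([.9418,.3363])
for th in(80,85,90):
    t=np.radians(th);H=A+.065*u
    print(th,[np.round(proj("side",[*(H-l*np.cos(t)*u),.223+l*np.sin(t)]),1) for l in(.016,.08)])
a=im[120:210,220:320]
cv2.imwrite("pics/g3.png",cv2.resize(a,None,fx=6,fy=6,interpolation=cv2.INTER_CUBIC))
E
```

```text
(96, (np.float64(271.3157894736842), np.int64(145)), (np.float64(273.42105263157896), np.int64(165))) (96, (np.float64(271.57894736842104), np.int64(145)), (np.float64(273.42105263157896), np.int64(165)))
80 [array([273.1, 163.8]), array([269.3, 144.3])]
85 [array([273.6, 163.6]), array([272.1, 142.9])]
90 [array([274.1, 163.3]), array([274.8, 141.7])]
```

View pics/g3.png

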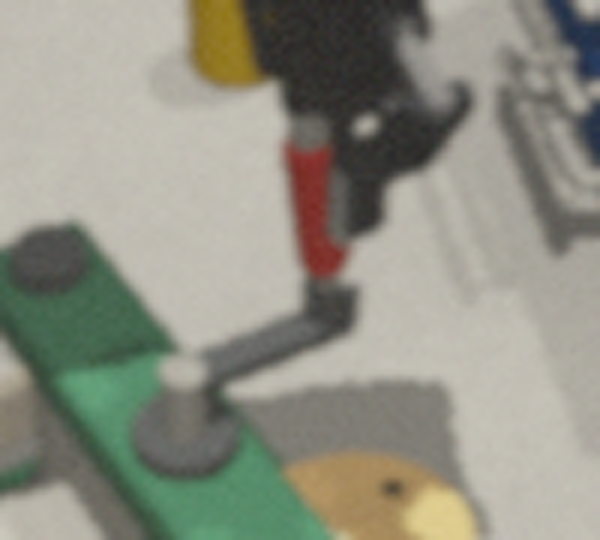

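The handle is at about 84°, and the sleeve has slid toward the near edge of the pads. I'll regrasp it centred with a firmer grip.

send_rows --xyz '[[0, 0, 0], [0, 0, 0], [-0.06, -0.025, 0], [-0.06, -0.02, 0], [-0.06, -0.02, 0]]' --dr '[[0, 0, 0], [0, 0, 0], [0, 0, 0], [0, 0, 0], [0, 0, 0]]' --fingers '[-0.2, -0.2, -0.2, -0.2, -0.2]'

```text
time_s: 7.15
eef_pos: [0.6096, 0.0471, 0.2604]
tcp_rot: [-3.142, 0.0, -2.806]
contact_force: [-0.1, -0.4, 0.9]
grip_width: 0.401
gripper_force: 0.0
```

send_rows --xyz '[[0, 0, 0], [0, 0, 0], [0, 0, 0], [0, 0, 0], [0, 0, 0]]' --dr '[[0, 0, 0], [0, 0, 0], [0, 0, 0], [0, 0, 0], [0, 0, 0]]' --fingers '[-0.4, -0.6, -1, -1, -1]' --force 45

```text
time_s: 7.65
eef_pos: [0.6095, 0.0477, 0.2606]
tcp_rot: [3.141, -0.0, -2.806]
contact_force: [-3.5, 2.6, 6.0]
grip_width: 0.246
gripper_force: 44.0
```

send_rows --xyz '[[0.03, 0.01, 0], [0.03, 0.01, 0], [0.02, 0.007, 0], [0.02, 0.007, 0], [0.02, 0.007, 0]]' --dr '[[0, 0, 0], [0, 0, 0], [0, 0, 0], [0, 0, 0], [0, 0, 0]]' --fingers '[-1, -1, -1, -1, -1]'

```text
time_s: 8.15
eef_pos: [0.6138, 0.0491, 0.2605]
tcp_rot: [3.141, -0.004, -2.806]
contact_force: [-12.9, -0.3, 10.6]
grip_width: 0.244
gripper_force: 44.2
```

```bash
python3 - <<'E'
from h import *
print(axis())
E
```

```text
(49, (np.float64(271.0), np.int64(144)), (np.float64(274.1111111111111), np.int64(165)))
```

send_rows --xyz '[[0.02, 0.007, 0], [0.02, 0.007, 0], [0.02, 0.007, 0], [0, 0, 0], [0, 0, 0]]' --dr '[[0, 0, 0], [0, 0, 0], [0, 0, 0], [0, 0, 0], [0, 0, 0]]' --fingers '[-1, -1, -1, -1, -1]'

```text
time_s: 8.7
eef_pos: [0.6167, 0.0501, 0.2604]
tcp_rot: [3.141, -0.004, -2.806]
contact_force: [-12.0, -0.7, 9.1]
grip_width: 0.243
gripper_force: 44.1
```

```bash
python3 - <<'E'
from h import *
im=manip.camera("side");print(axis(im))
a=im[120:210,220:320]
cv2.imwrite("pics/g4.png",cv2.resize(a,None,fx=6,fy=6,interpolation=cv2.INTER_CUBIC))
E
```

```text
(61, (np.float64(272.0), np.int64(143)), (np.float64(274.42105263157896), np.int64(165)))
```

View pics/g4.png

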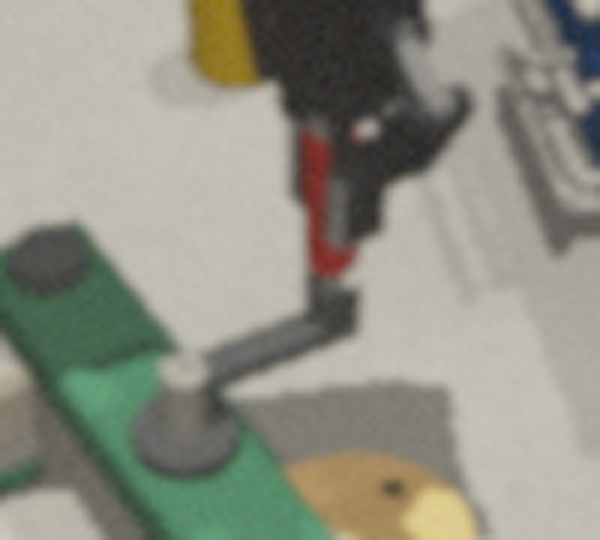

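send_rows --xyz '[[0.02, 0.007, 0], [0.02, 0.007, 0], [0.02, 0.007, 0], [0, 0, 0], [0, 0, 0]]' --dr '[[0, 0, 0], [0, 0, 0], [0, 0, 0], [0, 0, 0], [0, 0, 0]]' --fingers '[-1, -1, -1, -1, -1]'

```text
time_s: 9.25
eef_pos: [0.6187, 0.0508, 0.2602]
tcp_rot: [3.141, -0.006, -2.806]
contact_force: [-15.3, -2.6, 9.9]
grip_width: 0.241
gripper_force: 44.2
```

```bash
python3 - <<'E'
from h import *
im=manip.camera("side");print(axis(im))
E
```

```text
(73, (np.float64(272.77777777777777), np.int64(142)), (np.float64(274.75), np.int64(165)))
```

send_rows --xyz '[[0.02, 0.007, 0], [0.02, 0.007, 0], [0, 0, 0], [0, 0, 0], [0, 0, 0]]' --dr '[[0, 0, 0], [0, 0, 0], [0, 0, 0], [0, 0, 0], [0, 0, 0]]' --fingers '[-1, -1, -1, -1, -1]'

```text
time_s: 9.8
eef_pos: [0.6191, 0.051, 0.26]
tcp_rot: [3.141, -0.009, -2.807]
contact_force: [-23.4, -4.7, 12.3]
grip_width: 0.246
gripper_force: 44.4
```

```bash
python3 - <<'E'
from h import *
im=manip.camera("side");print(axis(im))
E
```

```text
(78, (np.float64(272.9), np.int64(142)), (np.float64(274.6470588235294), np.int64(165)))
```

send_rows --xyz '[[-0.03, -0.01, 0.02], [-0.026, -0.01, 0], [0, 0, 0], [0, 0, 0], [0, 0, 0]]' --dr '[[0, 0, 0], [0, 0, 0], [0, 0, 0], [0, 0, 0], [0, 0, 0]]' --fingers '[-1, -1, -1, -1, -1]'

```text
time_s: 10.35
eef_pos: [0.6186, 0.0508, 0.2603]
tcp_rot: [3.141, -0.005, -2.806]
contact_force: [-10.4, -0.9, 1.2]
grip_width: 0.244
gripper_force: 44.1
```

```bash
cat > rows.py <<'E'
import sys,numpy as np
def rows(a,b,n,q=.005):
    f=lambda d:.0669*np.array([np.cos(.3336-np.radians(d)),np.sin(.3336-np.radians(d))])/.05
    ph=np.linspace(a,b,n+1);p=np.round((np.array([f(x) for x in ph]))/q)*q
    return ph,np.round(np.diff(p,axis=0),3)
def tr(d,fx,fy):  # outward radial force on handle, tangential resistance (clockwise drive)
    a=.343-np.radians(d); u=np.array([np.cos(a),np.sin(a)]); t=np.array([np.sin(a),-np.cos(a)])
    F=-np.array([fx,fy]); return np.round([F@u,F@t],1)
E
python3 - <<'E'
from rows import *
for a,b in((0,30),(30,60),(60,90),(90,115),(115,140),(140,165),(165,190),(190,215),(215,240)): print(a,b,[[*map(float,r),0] for r in rows(a,b,5)[1]])
E
```

```text
0 30 [[0.04, -0.135, 0], [0.025, -0.14, 0], [0.01, -0.14, 0], [-0.005, -0.14, 0], [-0.02, -0.14, 0]]
30 60 [[-0.035, -0.135, 0], [-0.045, -0.13, 0], [-0.065, -0.125, 0], [-0.07, -0.12, 0], [-0.09, -0.11, 0]]
60 90 [[-0.095, -0.1, 0], [-0.11, -0.09, 0], [-0.115, -0.08, 0], [-0.12, -0.065, 0], [-0.13, -0.055, 0]]
90 115 [[-0.115, -0.035, 0], [-0.115, -0.02, 0], [-0.115, -0.015, 0], [-0.115, -0.005, 0], [-0.115, 0.01, 0]]
115 140 [[-0.12, 0.015, 0], [-0.11, 0.03, 0], [-0.11, 0.035, 0], [-0.11, 0.045, 0], [-0.1, 0.055, 0]]
140 165 [[-0.1, 0.065, 0], [-0.09, 0.075, 0], [-0.085, 0.08, 0], [-0.08, 0.085, 0], [-0.07, 0.095, 0]]
165 190 [[-0.06, 0.1, 0], [-0.05, 0.105, 0], [-0.045, 0.105, 0], [-0.035, 0.115, 0], [-0.02, 0.115, 0]]
190 215 [[-0.015, 0.115, 0], [-0.005, 0.115, 0], [0.01, 0.115, 0], [0.015, 0.12, 0], [0.03, 0.11, 0]]
215 240 [[0.035, 0.11, 0], [0.045, 0.11, 0], [0.055, 0.1, 0], [0.065, 0.1, 0], [0.075, 0.09, 0]]
```

send_rows --xyz '[[0.04, -0.135, 0], [0.025, -0.14, 0], [0.01, -0.14, 0], [-0.005, -0.14, 0], [-0.02, -0.14, 0]]' --dr '[[0, 0, 0], [0, 0, 0], [0, 0, 0], [0, 0, 0], [0, 0, 0]]' --fingers '[-1, -1, -1, -1, -1]'

```text
time_s: 10.85
eef_pos: [0.6208, 0.0178, 0.2603]
tcp_rot: [3.137, -0.005, -2.805]
contact_force: [-11.6, 9.2, 2.7]
grip_width: 0.246
gripper_force: 44.6
```

```bash
python3 - <<'E'
from h import *
from rows import *
s=manip.sense();print(tr(29,*s["contact_force"][:2]),s["contact_force"],s["eef_pos"]); print(axis())
A=np.array([.5518,.0289])
for d in(25,29):
  a=.343-np.radians(d);u=np.array([np.cos(a),np.sin(a)])
  print([np.round(proj("side",[*(A+.065*u),.223+l]),1) for l in(.016,.08)])
E
```

```text
[12.9  7.2] [-11.57766719   9.24918937   2.67662053] [0.62076461 0.01780565 0.26025723]
(77, (np.float64(277.2), np.int64(151)), (np.float64(278.77777777777777), np.int64(174)))
[array([278.2, 171.4]), array([279.2, 149.8])]
[array([278.4, 172.8]), array([279.4, 151.2])]
```

send_rows --xyz '[[-0.035, -0.135, 0], [-0.045, -0.13, 0], [-0.065, -0.125, 0], [-0.07, -0.12, 0], [-0.09, -0.11, 0]]' --dr '[[0, 0, 0], [0, 0, 0], [0, 0, 0], [0, 0, 0], [0, 0, 0]]' --fingers '[-1, -1, -1, -1, -1]'

```text
time_s: 11.4
eef_pos: [0.6064, -0.0121, 0.2603]
tcp_rot: [3.135, -0.002, -2.804]
contact_force: [-6.3, 12.8, 0.4]
grip_width: 0.243
gripper_force: 44.6
```

send_rows --xyz '[[-0.095, -0.1, 0], [-0.11, -0.09, 0], [-0.115, -0.08, 0], [-0.12, -0.065, 0], [-0.13, -0.055, 0]]' --dr '[[0, 0, 0], [0, 0, 0], [0, 0, 0], [0, 0, 0], [0, 0, 0]]' --fingers '[-1, -1, -1, -1, -1]'

```text
time_s: 11.9
eef_pos: [0.5792, -0.0312, 0.2604]
tcp_rot: [3.136, 0.001, -2.804]
contact_force: [1.1, 16.5, -3.6]
grip_width: 0.243
gripper_force: 44.3
```

```bash
python3 - <<'E'
from rows import *
print(tr(59,-3.0,0)); 
from h import *
s=manip.sense();print(tr(89,*s["contact_force"][:2]),s["contact_force"],s["eef_pos"],axis())
E
```

```text
[ 2.3 -1.9]
[15.   6.8] [ 1.0711076  16.47639153 -3.63013698] [ 0.57924041 -0.03115215  0.26037331] (82, (np.float64(262.77777777777777), np.int64(170)), (np.float64(264.9130434782609), np.int64(193)))
```

send_rows --xyz '[[-0.12, -0.015, 0], [-0.115, -0.02, 0], [-0.115, -0.015, 0], [-0.115, -0.005, 0], [-0.115, 0.01, 0]]' --dr '[[0, 0, 0], [0, 0, 0], [0, 0, 0], [0, 0, 0], [0, 0, 0]]' --fingers '[-1, -1, -1, -1, -1]'

```text
time_s: 12.45
eef_pos: [0.5517, -0.0348, 0.2605]
tcp_rot: [3.139, 0.002, -2.805]
contact_force: [7.5, 8.6, -8.6]
grip_width: 0.246
gripper_force: 44.2
```

send_rows --xyz '[[-0.12, 0.015, 0], [-0.11, 0.03, 0], [-0.11, 0.035, 0], [-0.11, 0.045, 0], [-0.1, 0.055, 0]]' --dr '[[0, 0, 0], [0, 0, 0], [0, 0, 0], [0, 0, 0], [0, 0, 0]]' --fingers '[-1, -1, -1, -1, -1]'

```text
time_s: 12.95
eef_pos: [0.5248, -0.0268, 0.2605]
tcp_rot: [3.141, 0.003, -2.805]
contact_force: [9.0, 4.7, -11.5]
grip_width: 0.25
gripper_force: 44.4
```

```bash
python3 - <<'E'
from h import *
from rows import *
s=manip.sense();print(tr(139,*s["contact_force"][:2]),s["contact_force"],s["eef_pos"],axis())
E
```

```text
[8.5 5.5] [  8.95783257   4.6774677  -11.5017705 ] [ 0.52476449 -0.0267579   0.26051866] (66, (np.float64(235.42857142857142), np.int64(172)), (np.float64(239.96296296296296), np.int64(195)))
```

```bash
python3 - <<'E'
from h import *
A=np.array([.5518,.0289])
for d,ob in((0,""),(88,""),(138,"")):
  for z in(.223,.223-.018*d/360):
   for th in(90,80):
    t=np.radians(th);a=.343-np.radians(d);u=np.array([np.cos(a),np.sin(a)])
    print(d,round(z,4),th,[np.round(proj("side",[*(A+(.065-l*np.cos(t))*u),z+l*np.sin(t)]),1) for l in(.016,.08)])
im=manip.camera("side");a=im[130:230,190:290]
cv2.imwrite("pics/g5.png",cv2.resize(a,None,fx=6,fy=6,interpolation=cv2.INTER_CUBIC))
E
```

```text
0 0.223 90 [array([274.1, 163.3]), array([274.8, 141.7])]
0 0.223 80 [array([273.1, 163.8]), array([269.3, 144.3])]
0 0.223 90 [array([274.1, 163.3]), array([274.8, 141.7])]
0 0.223 80 [array([273.1, 163.8]), array([269.3, 144.3])]
88 0.223 90 [array([265.2, 191.1]), array([265.4, 169.5])]
88 0.223 80 [array([264.5, 190.4]), array([261.7, 166. ])]
88 0.2186 90 [array([265.2, 192.5]), array([265.4, 171.1])]
88 0.2186 80 [array([264.5, 191.8]), array([261.7, 167.6])]
138 0.223 90 [array([239.7, 193.6]), array([238.5, 172. ])]
138 0.223 80 [array([240.2, 192.8]), array([240.8, 167.9])]
138 0.2161 90 [array([239.9, 195.8]), array([238.6, 174.5])]
138 0.2161 80 [array([240.3, 194.9]), array([240.9, 170.4])]
```

View pics/g5.png

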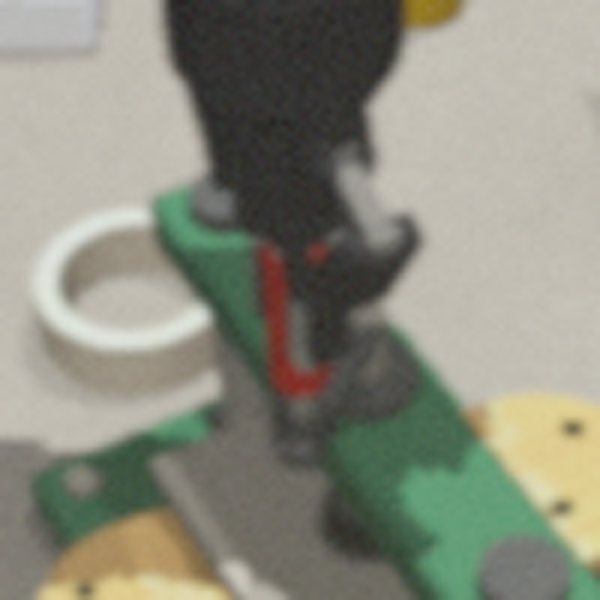

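send_rows --xyz '[[-0.1, 0.065, -0.02], [-0.09, 0.075, 0], [-0.085, 0.08, 0], [-0.08, 0.085, 0], [-0.07, 0.095, 0]]' --dr '[[0, 0, 0], [0, 0, 0], [0, 0, 0], [0, 0, 0], [0, 0, 0]]' --fingers '[-1, -1, -1, -1, -1]'

```text
time_s: 13.55
eef_pos: [0.5039, -0.0082, 0.2604]
tcp_rot: [-3.139, 0.003, -2.806]
contact_force: [7.7, -2.4, -3.8]
grip_width: 0.241
gripper_force: 45.3
```

```bash
python3 - <<'E'
from h import *
from rows import *
s=manip.sense();print(tr(164,*s["contact_force"][:2]),s["contact_force"],s["eef_pos"])
E
```

```text
[4.9 6.4] [ 7.68176719 -2.37144581 -3.79955907] [ 0.5038529  -0.00818055  0.26038899]
```

send_rows --xyz '[[-0.076, 0.09, 0], [-0.05, 0.105, 0], [-0.045, 0.105, 0], [-0.035, 0.115, 0], [-0.02, 0.115, 0]]' --dr '[[0, 0, 0], [0, 0, 0], [0, 0, 0], [0, 0, 0], [0, 0, 0]]' --fingers '[-1, -1, -1, -1, -1]'

```text
time_s: 14.05
eef_pos: [0.4924, 0.0179, 0.2604]
tcp_rot: [-3.138, 0.002, -2.807]
contact_force: [6.1, -4.5, -2.6]
grip_width: 0.245
gripper_force: 45.3
```

```bash
python3 - <<'E'
from h import *
from rows import *
s=manip.sense();print(tr(189,*s["contact_force"][:2]),s["contact_force"],s["eef_pos"])
for a,b in((240,265),(265,290),(290,315),(315,340),(340,365),(365,390),(390,415)): print(a,b,[[*map(float,r),0] for r in rows(a,b,5)[1]])
E
```

```text
[5.1 5.6] [ 6.0830268  -4.54910542 -2.58782239] [0.49243105 0.0179444  0.26035738]
240 265 [[0.08, 0.085, 0], [0.085, 0.08, 0], [0.095, 0.07, 0], [0.1, 0.06, 0], [0.105, 0.05, 0]]
265 290 [[0.105, 0.045, 0], [0.115, 0.035, 0], [0.115, 0.02, 0], [0.115, 0.015, 0], [0.115, 0.005, 0]]
290 315 [[0.115, -0.01, 0], [0.12, -0.015, 0], [0.11, -0.03, 0], [0.11, -0.035, 0], [0.11, -0.045, 0]]
315 340 [[0.1, -0.055, 0], [0.1, -0.065, 0], [0.09, -0.075, 0], [0.085, -0.08, 0], [0.08, -0.085, 0]]
340 365 [[0.07, -0.095, 0], [0.06, -0.1, 0], [0.05, -0.105, 0], [0.045, -0.105, 0], [0.035, -0.115, 0]]
365 390 [[0.02, -0.115, 0], [0.015, -0.115, 0], [0.005, -0.115, 0], [-0.01, -0.115, 0], [-0.015, -0.12, 0]]
390 415 [[-0.03, -0.11, 0], [-0.035, -0.11, 0], [-0.045, -0.11, 0], [-0.055, -0.1, 0], [-0.065, -0.1, 0]]
```

send_rows --xyz '[[-0.04, 0.115, 0], [-0.01, 0.115, 0], [0.01, 0.115, 0], [0.015, 0.12, 0], [0.03, 0.11, 0]]' --dr '[[0, 0, 0], [0, 0, 0], [0, 0, 0], [0, 0, 0], [0, 0, 0]]' --fingers '[-1, -1, -1, -1, -1]'

```text
time_s: 14.55
eef_pos: [0.493, 0.0462, 0.2604]
tcp_rot: [-3.137, 0.002, -2.807]
contact_force: [6.9, -8.2, -4.6]
grip_width: 0.249
gripper_force: 45.2
```

```bash
python3 - <<'E'
from h import *
from rows import *
s=manip.sense();print(tr(214,*s["contact_force"][:2]),s["contact_force"],s["eef_pos"])
from scipy.optimize import least_squares as L
P=np.array([(.6187,.0509),(.6208,.0178),(.6064,-.0121),(.5792,-.0312),(.5517,-.0348),(.5248,-.0268),(.5039,-.0082),(.4924,.0179),s["eef_pos"][:2]])
r=L(lambda p:np.hypot(*(P-p[:2]).T)-.065,[.556,.03]);print(r.x,np.round(r.fun*1e3,1))
print(np.degrees(.343-np.unwrap(np.arctan2(P[:,1]-r.x[1],P[:,0]-r.x[0]))))
E
```

```text
[8.8 6.2] [ 6.94728175 -8.16313071 -4.56287318] [0.49301129 0.04618546 0.26035279]
[0.55661125 0.02992023] [ 0.5  0.3  0.2  0.2 -0.1  0.   0.1  0.3  0.6]
[  0.98235851  30.34524962  59.81582976  89.36920374 113.99198767
 138.93811672 163.77838718 189.04950095 213.99795096]
```

Steady at about 6.2 N tangential with the handle pressed against its stop, so I'll keep winding.

send_rows --xyz '[[0.035, 0.11, 0], [0.045, 0.11, 0], [0.055, 0.1, 0], [0.065, 0.1, 0], [0.075, 0.09, 0]]' --dr '[[0, 0, 0], [0, 0, 0], [0, 0, 0], [0, 0, 0], [0, 0, 0]]' --fingers '[-1, -1, -1, -1, -1]'

```text
time_s: 15.05
eef_pos: [0.5056, 0.0714, 0.2603]
tcp_rot: [-3.137, -0.0, -2.807]
contact_force: [0.3, -9.3, 1.3]
grip_width: 0.246
gripper_force: 45.5
```

```bash
cat > st.py <<'E'
from h import *
from rows import *
import sys
s=manip.sense(); p=s["eef_pos"]-[.5566,.0299,0]
d=np.degrees(.343-np.arctan2(p[1],p[0]))%360
print("deg",round(d,1),"r",round(np.hypot(p[0],p[1])*1e3,1),"rad/tan",tr(d,*s["contact_force"][:2]))
E
python3 st.py
```

```text
deg 238.8 r 65.8 rad/tan [6.1 7.1]
```

send_rows --xyz '[[0.07, 0.095, 0], [0.085, 0.08, 0], [0.095, 0.07, 0], [0.1, 0.06, 0], [0.105, 0.05, 0]]' --dr '[[0, 0, 0], [0, 0, 0], [0, 0, 0], [0, 0, 0], [0, 0, 0]]' --fingers '[-1, -1, -1, -1, -1]'

```text
time_s: 15.55
eef_pos: [0.5275, 0.0889, 0.2602]
tcp_rot: [-3.137, -0.002, -2.807]
contact_force: [-3.7, -9.4, 3.8]
grip_width: 0.244
gripper_force: 45.9
```

```bash
python3 st.py
```

```text
deg 263.4 r 65.8 rad/tan [6.8 7.5]
```

send_rows --xyz '[[0.105, 0.045, 0], [0.115, 0.035, 0], [0.115, 0.02, 0], [0.115, 0.015, 0], [0.115, 0.005, 0]]' --dr '[[0, 0, 0], [0, 0, 0], [0, 0, 0], [0, 0, 0], [0, 0, 0]]' --fingers '[-1, -1, -1, -1, -1]'

```text
time_s: 16.05
eef_pos: [0.5542, 0.0957, 0.2601]
tcp_rot: [-3.14, -0.004, -2.807]
contact_force: [-10.0, -6.4, 7.0]
grip_width: 0.245
gripper_force: 46.2
```

```bash
python3 st.py
```

```text
deg 287.5 r 65.8 rad/tan [ 6.  10.3]
```

send_rows --xyz '[[0.03, 0, 0], [0.03, 0, 0], [0.03, 0, 0], [0.03, 0, 0], [0.03, -0.005, 0]]' --dr '[[0, 0, 0], [0, 0, 0], [0, 0, 0], [0, 0, 0], [0, 0, 0]]' --fingers '[-1, -1, -1, -1, -1]'

```text
time_s: 16.55
eef_pos: [0.5611, 0.0955, 0.2602]
tcp_rot: [-3.14, -0.005, -2.807]
contact_force: [-12.0, -4.6, 8.3]
grip_width: 0.239
gripper_force: 46.4
```

```bash
python3 st.py
```

```text
deg 293.6 r 65.8 rad/tan [ 5.4 11.7]
```

Tangential force is now 11.7 N, up from about 7, which puts roughly 100 N on the blank. That's firm, so I'll unload, open and retreat straight up.

send_rows --xyz '[[-0.02, 0, 0], [-0.02, 0, 0], [0, 0, 0], [0, 0, 0], [0, 0, 0]]' --dr '[[0, 0, 0], [0, 0, 0], [0, 0, 0], [0, 0, 0], [0, 0, 0]]' --fingers '[-1, -1, -1, -1, -1]'

```text
time_s: 17.05
eef_pos: [0.561, 0.0955, 0.2603]
tcp_rot: [-3.139, -0.002, -2.807]
contact_force: [-3.7, -5.9, 3.2]
grip_width: 0.243
gripper_force: 46.1
```

```bash
python3 st.py; python3 -c "
from h import *
print(axis())
A=np.array([.5518,.0289]);a=.343-np.radians(293)
u=np.array([np.cos(a),np.sin(a)])
for th in(90,85,80):
  t=np.radians(th);print([np.round(proj('side',[*(A+(.065-l*np.cos(t))*u),.223+l*np.sin(t)]),1) for l in(.016,.08)])"
```

```text
deg 293.5 r 65.7 rad/tan [6.2 3.3]
(53, (np.float64(243.42857142857142), np.int64(133)), (np.float64(247.0952380952381), np.int64(155)))
[array([246.4, 154.3]), array([245.6, 132.8])]
[array([246.5, 154.7]), array([246. , 134.8])]
[array([246.5, 155.2]), array([246.3, 137.1])]
```

Upright, and the crank stayed put. Now opening and lifting away.

send_rows --xyz '[[0, 0, 0], [0, 0, 0], [0, 0, 0], [0, 0, 0.1], [0, 0, 0.2]]' --dr '[[0, 0, 0], [0, 0, 0], [0, 0, 0], [0, 0, 0], [0, 0, 0]]' --fingers '[-0.2, 0.1, 0.3, 0.3, 0.3]'

```text
time_s: 17.6
eef_pos: [0.5609, 0.0969, 0.2752]
tcp_rot: [3.141, -0.001, -2.806]
contact_force: [0.7, 0.1, -0.2]
grip_width: 0.65
gripper_force: 0.0
```

send_rows --xyz '[[0, 0, 0.5], [0, 0, 0.5], [0, 0, 0.6], [0, 0, 0.6], [0, 0, 0.4]]' --dr '[[0, 0, 0], [0, 0, 0], [0, 0, 0], [0, 0, 0], [0, 0, 0]]' --fingers '[0.3, 0.3, 0.3, 0.3, 0.3]'

```text
time_s: 18.1
eef_pos: [0.5615, 0.0969, 0.4084]
tcp_rot: [-3.141, 0.003, -2.806]
contact_force: [0.3, -1.2, 0.1]
grip_width: 0.648
gripper_force: 0.0
```

send_rows --xyz '[[-0.6, 0.5, 0], [-0.6, 0.5, 0], [-0.6, 0.5, 0], [-0.6, 0.5, 0], [-0.6, 0.5, 0]]' --dr '[[0, 0, 0], [0, 0, 0], [0, 0, 0], [0, 0, 0], [0, 0, 0]]' --fingers '[0.3, 0.3, 0.3, 0.3, 0.3]'

```text
time_s: 18.6
eef_pos: [0.41, 0.2226, 0.4062]
tcp_rot: [3.142, 0.001, -2.806]
contact_force: [0.3, 0.9, 0.6]
grip_width: 0.653
gripper_force: 0.0
```

```bash
python3 - <<'E'
from h import *
im=manip.camera("side");b=manip.camera("top");print(axis(im))
a=im[110:260,170:320];b=b[130:280,170:320]
cv2.imwrite("pics/f.png",cv2.resize(np.hstack([a,b]),None,fx=2.6,fy=2.6,interpolation=cv2.INTER_CUBIC))
for c in("side","top"):
  manip.camera(c)
  for q in("blank","tape","offcut"): print(c,q,[(round(d["score"],2),np.round(d["position"]),int(d["mask"].sum())) for d in manip.masks_of(q,c)[:1]])
E
```

```text
(132, (np.float64(246.66666666666666), np.int64(134)), (np.float64(247.0), np.int64(155)))
side blank [(0.65, array([223., 225.]), 1570)]
side tape [(0.71, array([207., 183.]), 535)]
side offcut [(0.86, array([288., 308.]), 1518)]
top blank [(0.77, array([251., 240.]), 2103)]
top tape [(0.83, array([157., 251.]), 759)]
top offcut [(0.84, array([346., 189.]), 1224)]
```

View pics/f.png

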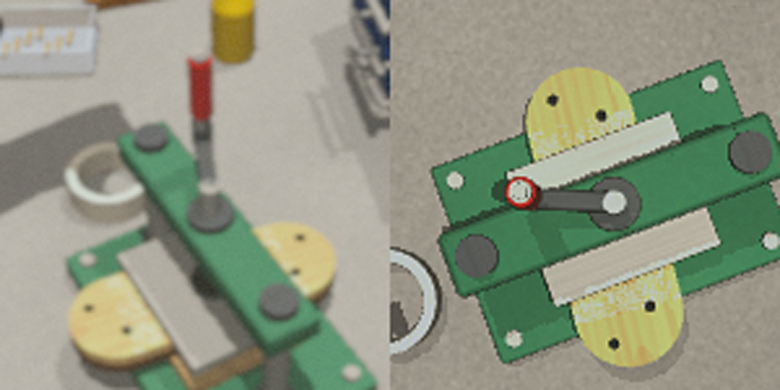

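The handle stands upright: from above, the red ring sits concentric with the tip at (520,191). The blank, tape and offcut are where they started. Handing in.

```bash
python3 -c "
from cell import manip
print(manip.job_done())"
```

```text
the job is handed in; nothing more can be done
None
```

I swung the handle fully upright and wound the crank clockwise about 293°, to 11.7 N at the grip (about 100 N on the blank, inside the 10–13 N firm range). I then let go with the handle upright and the blank, tape and offcut where they were, and handed the job in at about 19 s; no verdict was returned.

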